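# Load the jar mill and key-start it

## Robot

A 6-joint arm with a two-finger parallel gripper is mounted at the origin on the work surface. World frame = base frame: x ahead of the robot, y to its left, z up, the work surface at z = 0. Lengths are in mm, angles in degrees, forces in N, time in s.
With the tool pointing down it reaches from about 350 to 850 mm from the base axis. Payload 8.1 kg.
Tool frame: the origin (TCP) lies midway between the tips of the shut fingers; the grasp point (between the pads) lies 19 mm behind it; y points along the fingers, x is the direction in which the jaws open and shut, and the axes are right-handed (so a half turn about y gives the same grasp; the last joint's range is limited). The gripper opens to 85 mm and grips with 20 to 120 N. Pads are 22 mm wide; open, the fingers measure 114 mm over their backs; the gripper's body (76 mm by 85 mm) begins 54 mm behind the grasp point. The pads swing forward as they close: fully open they stand 13 mm farther back than shut.
Start: joints at [-73.476, 7.471, 85.268, -0, 87.261, -4.893], TCP at [219.113, -558.565, 195.692] pointing down, gripper open.
Joint ranges: [-169.43, 169.43], [-51.17, 129.36], [1.28, 143.12], [-76.62, 256.62], [0, 156.53], [-152.29, 152.29]. Speed limits (degrees/s): [136.94, 136.94, 159.86, 180, 180, 180].

## Interface

Orientations are given as [roll, pitch, yaw] about the fixed x, y, z axes, in that order (R = Rz(yaw) Ry(pitch) Rx(roll)).
In Python, from bench import r gives the robot as it stands.
- The arm moves only by the tool move_arm, never from a script. Its arguments are lists of equal length, an entry for each row: "linear": the shift along the tool's x, y, z normalised to -1 to 1, where 1 is 300 mm, a list of three; "twist": the turn, a rotation vector about the tool's x, y, z normalised to -1 to 1, where 1 is pi/2 rad, a list of three; "hand": the opening, from -1 (shut) to 1 (fully open). A call has 1 to 12 rows; each row is the pose to reach, as a shift and turn from the pose measured when the call began, along the tool's axes at that moment; what a row does not reach only later rows make up. A row lasts 1/12 s, in which the tool goes at most 41.7 mm and 7.16 degrees, less where a joint would pass 70% of its speed; a pose out of reach is approached as far as the arm can. A call with a number of a shift or a turn outside -1 to 1 is refused whole. A call with a gripper value outside its range is refused whole. The fingers move at their own pace and stop on an object; "force" is the grip in N (left out, the last holds). Time passes only in rows, so rows that repeat a pose let the fingers close. It gives the time, the measured TCP pose, the force and the opening at its end, in the units of the state.
- r.sense(): the state, without advancing time (a new reading comes with each control period).
- r.snapshot(name): name is "scene" or "top"; returns a dict with "frame" (480x640x3 uint8, red, green, blue), "range_z" (480x640 float32, mm along the optical axis (not along the pixel's ray), 0 where there is no reading), "intrinsics" (3x3 intrinsics, pixels), "R" (3x3) and "t" (3): a world point X has camera coordinates R X + t. Camera axes: x right, y down, z forward; pixel columns grow to the right and rows downward; lengths in mm; the calibration is good to about 2 mm. A picture is of the moment at which its call begins.
- r.hand_in(): hands the job in, once; it reports no verdict.
The state is a dict: "time": time; "joint_pos": joint angles; "qd": joint speeds; "joint_efforts": joint torques, N m; "tool_pos": TCP position; "tcp_rot": TCP orientation; "ft_force": force on the tool from outside, world axes, zero at the start; "wrist_torque": the same for the moment, N m; "finger_gap": finger opening in mm.
Only numpy, scipy, OpenCV 4.12 (cv2) and the standard library are available. Lean on these libraries where they do the work, as an engineer would, in place of code of your own. Each camera call takes 0.05 s, during which the arm holds its last target. There are 200 camera calls.

## Task

Lay the milling jar with the blue lid gently on the two rollers of the jar mill, along them and about midway between the two steel end plates, and let go of it. Then start the mill: turn the key clockwise as far as it goes (START), keep it there against its spring for about one second, and let it spring back to RUN, with your hand off it. Leave the orange-lidded jar, the bottle and the cup where they are.

Things in the scene. Friction and masses are not known exactly. Their poses are not given: they have to be found in the camera images.
- jar_blue: Jar to load: white ceramic cylinder on its side, 54 mm diameter, 90 mm long, with blue band and blue lid at one end and a steel knob (18 mm wide) 8 mm beyond the lid; 0.3 to 0.6 kg. Origin on its axis, mid 90 mm; y along its axis to the lid (it may roll about y). Loose on a cradle, axis 45 mm above the table. Best gripped from above across the diameter, near the middle. Jars come in either order.
- jar_orange: The same kind of jar with orange band and lid, on a cradle of its own; must stay there. Origin and axes as for the blue jar.
- mill: Jar mill fixed to the table at some yaw: blue chassis 170 mm (x) by 320 mm (y), 60 mm high. Origin on the table under its centre; x away from the robot, y along the rollers to the control box, z up. Grey control box at the +y end: 140 x 90 mm, centre y = 115 mm, top 90 mm above the table.
- bed (a point): Origin of a jar resting on both rollers, midway between the end plates (lid at either end): mill x = 0, y = -60 mm, 107 mm above the table. Axes as the mill's. Two free-turning black rollers, 20 mm diameter, 160 mm long, run along y, axes at x = -18.5 and 18.5 mm, 75 mm up. Steel end plates, 80 mm wide, 98 mm high, stand 168 mm apart (inside).
- key_grip (a point): Grip point on the key's vertical turning axis, 122 mm above the table, at mill x = 0, y = 115 mm. Key head: upright black plate 28 mm wide, 9 mm thick, 106 to 134 mm above the table, on a thin stem; steel collar below, 28 mm diameter, top at 96 mm. Axes turn with the key: x along the width to the red-striped edge (mill x at OFF), y across the thickness, z up.
- lock (a joint): Angle of the lock barrel, rad, growing clockwise seen from above: 0 = OFF (white dot), 0.6 = RUN (green dot, a stop). It carries the key, turns against light friction (0.03 N m) and stays where it is left.
- key (a joint): Further angle of the key past the barrel, rad, clockwise from above: 0 = rest, 0.5 = START stop (yellow dot) with the barrel at RUN. A spring (0.05 N m at 0, 0.09 at 0.5) drives it back to 0. Turned from OFF, the barrel goes to RUN first (0.6 rad), then the spring winds to START (1.1 rad in all); let go, the key springs back and stays at RUN.
- pigment_bottle: Bystander: closed reddish-brown bottle with blue cap, 48 mm diameter, 110 mm high, upright. Origin at the centre of its underside.
- tea_cup: Bystander: open blue ceramic cup, 68 mm diameter, 55 mm high, upright. Origin at the centre of its underside.
- cradle_blue: Wooden cradle fixed to the table, under the blue-lidded jar: base 70 mm (x) by 100 mm (y), 10 mm high, with two rails along y that reach 22 mm above the table. The orange-lidded jar has one like it. Origin at the centre of its underside.
There are look-alikes about, which are no part of the job. What is shaped like the jar_blue but pink is not meant.

How it is judged (in metres and radians):
On the way, in this order (a step that is already met when the one before it is completed fails the run):
1. the blue-lidded jar lies on both rollers between the end plates, let go, the key not yet in RUN or START (x of jar_blue in the frame of bed between -0.005 and 0.005 m and y of jar_blue in the frame of bed between -0.028 and 0.028 m and z of jar_blue in the frame of bed between -0.004 and 0.004 m and angle between the y axis of jar_blue and the y axis of bed, either way round below 0.08 rad and value of joint lock below 0.5 rad and contact force between jar_blue and the fingers below 0.1 N), for 0.2 s.
2. the key is held at START for at least half a second, the jar lying on the rollers (value of joint lock above 0.5 rad and value of joint key above 0.4 rad and z of jar_blue in the frame of bed below 0.004 m and horizontal distance between jar_blue and bed below 0.03 m), for 0.5 s.
3. the key has sprung back to RUN (value of joint lock above 0.5 rad and value of joint key below 0.06 rad), for 0.2 s.
At the end, for the whole second after the job is handed in: Key at RUN: lock above 0.5 rad, key below 0.06. Blue jar at rest on both rollers: 5 mm across, 28 mm along, 4 mm in height of the bed point, within 0.08 rad of the rollers. Orange jar, bottle and cup within 30 mm of their starts (all of step 3 and x of jar_blue in the frame of bed between -0.005 and 0.005 m and y of jar_blue in the frame of bed between -0.028 and 0.028 m and z of jar_blue in the frame of bed between -0.004 and 0.004 m and angle between the y axis of jar_blue and the y axis of bed, either way round below 0.08 rad and linear speed of jar_blue below 0.02 m/s and distance of each of jar_orange, pigment_bottle, tea_cup from where it was at the start of the episode below 0.03 m); the robot touches nothing.
It fails at once if the orange-lidded jar, the bottle or the cup is moved by more than 30 mm (distance of any of jar_orange, pigment_bottle, tea_cup from where it was at the start of the episode above 0.03 m).
It fails at once if the bottle or the cup is knocked over (angle between any of pigment_bottle, tea_cup's own z axis and vertical above 0.5 rad).
It fails at once if the jar is dropped or flung onto the rollers (faster than 0.45 m/s close to the bed, as after a fall of over 10 mm) (distance between jar_blue and bed below 0.05 m and linear speed of jar_blue above 0.45 m/s).
It also fails if it takes over 51 s, if anything falls off the work surface, if the arm or the gripper's body presses on something with over 40 N, if the wrist force passes 120 N, or if a joint passes its speed limit or range.

## Working session

There is one attempt and no reset: what is moved stays moved. The work goes in short steps, Python scripts to look and compute and a tool call to move; the robot and the scene stay as the last step left them, time stands still between calls to the robot, and variables do not carry over. Pictures are saved under pics/ and viewed, on a budget of 10 in all, crops included, one or two more only if the job needs it, and the job is handed in when it is done.

Besides the shell and the picture viewer there is one more tool, called after "Emit:" as name(argument=value, ...), one argument or row to a line, values as JSON. move_arm: Moves the arm, as the interface text tells. Scaled input: -1 to 1 covers 300 mm each way for a shift and pi/2 rad each way for a turn. Its arguments: {"type":"object","properties":{"linear":{"type":"array","items":{"type":"array","items":{"type":"number","minimum":-1,"maximum":1}}},"twist":{"type":"array","items":{"type":"array","items":{"type":"number","minimum":-1,"maximum":1}}},"hand":{"type":"array","items":{"type":"number"}},"force":{"type":"number"}},"required":["linear","twist","hand"]}

```bash
mkdir -p pics
cat > h.py <<'E'
from bench import r
import numpy as np, cv2
def snap(n,name=None):
    s=r.snapshot(n)
    np.savez(f'{name or n}.npz',**s)
    return s
def load(n): return dict(np.load(f'{n}.npz'))
def cloud(s):
    K=s['intrinsics'];z=s['range_z'];v,u=np.mgrid[:z.shape[0],:z.shape[1]]
    P=np.stack([(u-K[0,2])/K[0,0]*z,(v-K[1,2])/K[1,1]*z,z],-1)
    W=(P-s['t'])@s['R']; W[z==0]=np.nan
    return W
E
python3 - <<'E'
from h import *
for n in('top','scene'):
    s=snap(n); cv2.imwrite(f'pics/{n}1.png',s['frame'][:,:,::-1]); print(s['R'],s['t'],s['intrinsics'])
print(r.sense())
E
```

```text
[[ 0.01096625 -0.99986911 -0.01189544]
 [-0.98564319 -0.00880424 -0.16861195]
 [ 0.16848515  0.0135737  -0.98561073]] [ -26.31829848  577.55531012 1334.91468832] [[532.12226505   0.         316.23193908]
 [  0.         532.12226505 235.98977988]
 [  0.           0.           1.        ]]
[[-0.18934537  0.98182476  0.0129797 ]
 [ 0.76491686  0.15577718 -0.62500854]
 [-0.6156708  -0.10841408 -0.78051   ]] [ 125.70109018 -382.13293328 1761.94555263] [[539.43920807   0.         316.82881805]
 [  0.         539.43920807 236.50235364]
 [  0.           0.           1.        ]]
{'time': 0.1, 'joint_pos': array([-7.34756505e+01,  7.51097359e+00,  8.53236693e+01,  1.23948101e-03,
        8.72631782e+01, -4.89334298e+00]), 'qd': array([ 0.00716327, -0.08152202, -0.14028743, -0.042421  ,  0.0302618 ,
       -0.05462781]), 'joint_efforts': array([ 6.20540559e-04, -5.70951533e+01, -5.01942730e+01, -2.58240270e-04,
        8.08104174e-03, -5.82955840e-05]), 'tool_pos': array([ 218.9624159 , -558.00866779,  194.74135936]), 'tcp_rot': array([-89.99042229,   0.09735892, -68.58235966]), 'ft_force': array([-0.1177504 , -0.19722972, -0.20738815]), 'wrist_torque': array([-0.04545477, -0.04531918,  0.02266245]), 'finger_gap': 85.41418581386158}
```

View pics/top1.png

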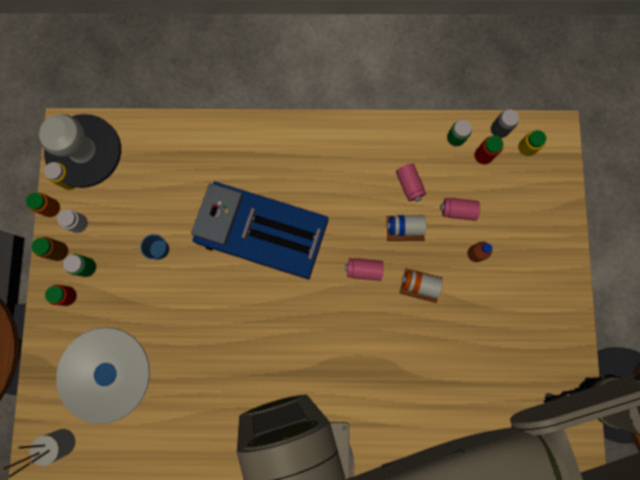

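View pics/scene1.png

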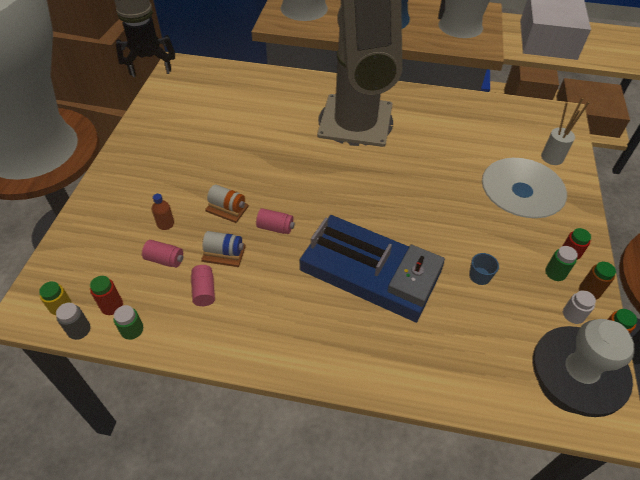

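The jar-shaped candidates in the top view are blue-banded (407,227), orange-banded (422,286), and pink (411,182), (460,209) and (365,269). I choose the blue-banded jar at (407,227), whose lid faces left. The mill is at (260,230), with its control box on the left and the key at about (217,209). Next is a close crop with depth measurements.

Run:
```python
from h import *
s=load('top');W=cloud(s);f=s['frame'].astype(int)
c=s['frame'][:,:,::-1]
a=cv2.resize(c[175:285,185:335],(800,587),interpolation=cv2.INTER_CUBIC)[:330*1]
A=cv2.resize(c[178:283,188:334],None,fx=2.74*1.0,fy=2.74,interpolation=cv2.INTER_CUBIC)
B=cv2.resize(c[178:283,340:486],None,fx=2.74,fy=2.74,interpolation=cv2.INTER_CUBIC)
s2=load('scene');c2=s2['frame'][:,:,::-1]
C=cv2.resize(c2[190:310,290:450],(400,300),interpolation=cv2.INTER_CUBIC)
D=cv2.resize(c2[180:300,135:295],(400,300),interpolation=cv2.INTER_CUBIC)
A=cv2.resize(A,(400,288));B=cv2.resize(B,(400,288))
cv2.imwrite('pics/crop1.png',np.clip(np.vstack([np.hstack([A,B]),np.hstack([C,D])])*1.6,0,255).astype(np.uint8))
for n,s in(('top',s),('scene',s2)):
    W=cloud(s)
    z=W[...,2]; 
    near=(W[...,0]>300)&(W[...,0]<750)
    m=near&(W[...,1]>-50)&(W[...,1]<420)&(z>50)
    k,lab,st,cen=cv2.connectedComponentsWithStats(m.astype(np.uint8))
    for i in range(1,k):
        if st[i,4]>60:
            P=W[lab==i]; print(n,'comp',st[i],P.min(0).round(),P.max(0).round())
    # chassis
    ch=near&(W[...,1]>-50)&(W[...,1]<420)&(z>53)&(z<66)
    P=W[ch][:,:2].astype(np.float32); print('chassis',len(P),cv2.minAreaRect(P))
    bx=near&(W[...,1]>-50)&(W[...,1]<420)&(z>84)&(z<94)
    P=W[bx][:,:2].astype(np.float32); print('box',len(P),cv2.minAreaRect(P))
    fr=s['frame'].astype(int)
    blue=(fr[...,2]>fr[...,0]+40)
    jr=near&(W[...,1]>-350)&(W[...,1]<-80)&(z>30)
    k,lab,st,cen=cv2.connectedComponentsWithStats(jr.astype(np.uint8))
    for i in range(1,k):
        if st[i,4]>60:
            P=W[lab==i]; h=P[P[:,2]>np.nanpercentile(P[:,2],90)-10]
            print(n,'obj',st[i],P.mean(0).round(),np.nanpercentile(P[:,2],99).round(1),fr[lab==i].mean(0).round(),cv2.minAreaRect(P[:,:2].astype(np.float32)))
```

```text
top comp [ 191  181  137   97 8116] [470. -48.  50.] [721. 301. 142.]
chassis 4738 ((602.4171752929688, 185.00807189941406), (460.6266784667969, 223.3677978515625), 83.71849822998047)
box 2085 ((597.166748046875, 129.2277069091797), (312.8579406738281, 140.76931762695312), 72.66985321044922)
top obj [397 172  29  29 518] [ 717. -272.   48.] 59.8 [129.  58.  74.] ((720.7240600585938, -275.81878662109375), (82.8321762084961, 54.30445098876953), 22.330793380737305)
top obj [387 215  39  21 744] [ 607. -253.   65.] 77.0 [88. 92. 99.] ((608.6502685546875, -252.5130157470703), (97.04502868652344, 51.009605407714844), 89.95685577392578)
top obj [345 258  39  22 719] [ 495. -147.   48.] 59.4 [131.  61.  75.] ((496.1494445800781, -144.38145446777344), (97.80950164794922, 53.019142150878906), 87.1220932006836)
top obj [402 270  41  28 798] [ 457. -290.   65.] 76.5 [116.  92.  73.] ((459.5889587402344, -289.21392822265625), (98.12104797363281, 54.362754821777344), 76.23304748535156)
scene comp [ 300  215  145  100 7529] [472. -50.  50.] [726. 299. 138.]
scene comp [471 253  22  23 107] [516. 36
[... 243 characters left out ...]
ne obj [207 185  38  28 694] [ 471. -290.   60.] 74.2 [118.  93.  72.] ((464.04449462890625, -291.42236328125), (102.1954574584961, 54.18089294433594), 78.20822143554688)
scene obj [256 208  38  23 599] [ 508. -146.   46.] 56.5 [136.  68.  80.] ((502.3791198730469, -146.2269744873047), (101.10983276367188, 54.024105072021484), 88.41055297851562)
scene obj [202 231  42  25 797] [ 622. -253.   60.] 75.1 [ 96.  95. 100.] ((615.43505859375, -253.17698669433594), (54.26596450805664, 98.42767333984375), 0.054720718413591385)
scene obj [191 265  23  27 463] [ 721. -274.   48.] 57.8 [142.  70.  82.] ((723.5923461914062, -275.8288269042969), (72.84685516357422, 52.60781478881836), 19.919349670410156)
```

View pics/crop1.png

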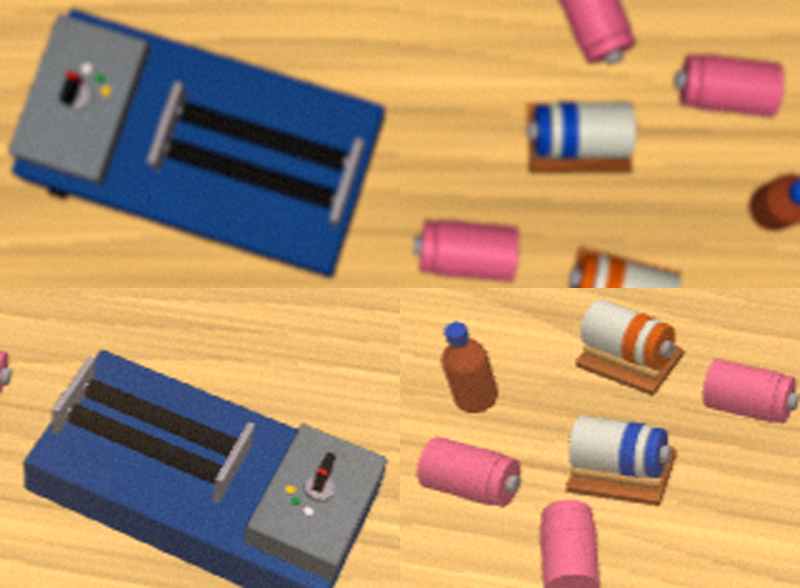

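The crop confirms the jar at (407,227): blue band and lid, knob toward +y, on its cradle. The key's red stripe points to mill +x, which is OFF. Now I fit the mill pose from the corners and the jar from its cloud.

Run:
```python
from h import *
from scipy.optimize import least_squares
S={n:load(n) for n in('top','scene')}
T=lambda p:(p[0]/2.74+188,p[1]/2.743+178)
C=lambda p:(p[0]/2.5+290,(p[1]-288)/2.5+190)
# model (mill frame)
F=[('top',T((384,106)),(85,-160,60)),('top',T((332,276)),(-85,-160,60)),('top',T((148,42)),(70,70,90)),('top',T((102,181)),(-70,70,90)),('top',T((67,14)),(70,160,90)),('top',T((12,152)),(-70,160,90)),
('top',T((179,84)),(40,26,98)),('top',T((153,164)),(-40,26,98)),('top',T((359,140)),(40,-146,98)),('top',T((334,221)),(-40,-146,98)),
('scene',C((100,350)),(-85,-160,60)),('scene',C((24,465)),(85,-160,60)),('scene',C((305,425)),(-70,70,90)),('scene',C((386,458)),(-70,160,90)),('scene',C((333,556)),(70,160,90)),('scene',C((247,528)),(70,70,90)),
('scene',C((251,426)),(-40,26,98)),('scene',C((217,487)),(40,26,98)),('scene',C((94,360)),(-40,-146,98)),('scene',C((55,413)),(40,-146,98))]
def world(p,m):
    c,s=np.cos(p[2]),np.sin(p[2]); return np.array([p[0]+c*m[0]-s*m[1],p[1]+s*m[0]+c*m[1],m[2]])
def proj(s,X):
    q=s['R']@X+s['t'];q=s['intrinsics']@q;return q[:2]/q[2]
for sel in(('top',),('scene',),('top','scene')):
    G=[f for f in F if f[0] in sel]
    res=lambda p:np.concatenate([proj(S[n],world(p,m))-np.array(u) for n,u,m in G])
    o=least_squares(res,[600,130,-.3],x_scale=[10,10,.1],loss='soft_l1')
    p=o.x;print(sel,p.round(3),np.degrees(p[2]).round(2),res(p).round(1).tolist() if len(sel)==1 else '')
print('bed',world(p,(0,-60,107)),'key',world(p,(0,115,122)))
for n in S:
    W=cloud(S[n]);z=W[...,2]
    m=(abs(W[...,0]-608)<60)&(abs(W[...,1]+253)<70)&(z>34)
    P=W[m]
    def cr(p):
        d=np.array([np.cos(p[2]),np.sin(p[2])]);q=P[:,:2]-p[:2]
        e=q@np.array([-d[1],d[0]]); return np.hypot(e,P[:,2]-p[3])-27
    o=least_squares(cr,[608,-253,np.pi/2,45],loss='soft_l1',f_scale=2,x_scale=[10,10,.1,10]);p=o.x
    t=(P[:,:2]-p[:2])@np.array([np.cos(p[2]),np.sin(p[2])])
    lo,hi=np.percentile(t,[1,99]); tc=lo+45;d=np.array([np.cos(p[2]),np.sin(p[2])])
    print(n,'jar',p,'lo,hi',lo,hi,'center(from tail)',p[:2]+d*tc)
```

```text
('top',) [ 5.93280e+02  1.22785e+02 -3.01000e-01] -17.22 [1.6, 0.0, 0.4, 0.4, 0.5, -0.3, -0.9, 0.4, -2.9, -0.5, -1.5, 0.3, 1.2, -0.3, 0.4, 0.2, 0.2, -0.4, -0.5, 0.2]
('scene',) [ 6.01655e+02  1.26261e+02 -2.96000e-01] -16.94 [0.0, -0.1, -0.9, -0.3, -1.0, -0.4, 1.4, 0.5, 2.0, 5.0, -0.2, 0.4, -0.3, -1.0, -0.0, -1.9, -0.2, -0.2, 0.4, 0.4]
('top', 'scene') [ 5.95158e+02  1.24427e+02 -2.98000e-01] -17.06 
bed [577.55141016  67.06840785 107.        ] key [628.90257999 234.36472388 122.        ]
top jar [ 611.98667103 -602.19255759    1.57332386   44.57375963] lo,hi 302.81272956878905 395.7010610774248 center(from tail) [ 611.10756256 -254.38093902]
scene jar [ 634.42991589 -802.84291134    1.614243     43.73424433] lo,hi 502.52267936648303 597.6585570038251 center(from tail) [ 610.64936179 -255.83690619]
```

```bash
cat > fit.py <<'E'
from h import *
from scipy.optimize import least_squares
B=[((0,0,30),(85,160,30)),((0,115,75),(70,45,15)),((0,26,79),(40,2,19)),((0,-146,79),(40,2,19)),((18.5,-60,75),(8,80,8)),((-18.5,-60,75),(8,80,8))]
def sdf(X):
    D=[np.abs(X[:,2])]
    for c,h in B:
        q=np.abs(X-np.array(c))-np.array(h)
        D.append(np.abs(np.linalg.norm(np.maximum(q,0),axis=1)+np.minimum(q.max(1),0)))
    return np.min(D,0)
def fit(n,p0=(595,124,-.3,0)):
    W=cloud(load(n)).reshape(-1,3);W=W[np.isfinite(W).all(1)]
    W=W[(np.hypot(W[:,0]-590,W[:,1]-122)<190)&(W[:,2]>-30)]
    def res(p):
        c,s=np.cos(p[2]),np.sin(p[2]);d=W-np.array([p[0],p[1],p[3]])
        return sdf(np.stack([c*d[:,0]+s*d[:,1],-s*d[:,0]+c*d[:,1],d[:,2]],1))
    o=least_squares(res,p0,x_scale=[5,5,.05,5],loss='soft_l1',f_scale=3,diff_step=1e-4)
    # also key head points
    p=o.x;c,s=np.cos(p[2]),np.sin(p[2]);d=W-np.array([p[0],p[1],p[3]])
    M=np.stack([c*d[:,0]+s*d[:,1],-s*d[:,0]+c*d[:,1],d[:,2]],1)
    k=M[(abs(M[:,0])<30)&(abs(M[:,1]-115)<30)&(M[:,2]>110)]
    print(n,p.round(3),'rms',np.sqrt((o.fun**2).mean()) ,'cost',o.cost,'key pts',len(k),np.median(k,0) if len(k) else '')
    return p
if __name__=='__main__':
    for n in('top','scene'):
        fit(n); fit(n,(602,128,-.29,0))
E
python3 fit.py
```

```text
top [ 5.95775e+02  1.24741e+02 -2.98000e-01  6.99000e-01] rms 3.848747697250832 cost 50853.5172541274 key pts 69 [-1.13746646e-01  1.12446143e+02  1.31569322e+02]
top [ 5.95777e+02  1.24743e+02 -2.98000e-01  6.99000e-01] rms 3.848750454145525 cost 50853.52233915081 key pts 69 [-1.15133411e-01  1.12443745e+02  1.31569325e+02]
scene [ 5.97483e+02  1.24542e+02 -2.98000e-01 -1.81000e-01] rms 3.444857500995652 cost 33601.68491864667 key pts 71 [  8.97446362 115.18615801 131.17446513]
scene [ 5.97484e+02  1.24544e+02 -2.98000e-01 -1.81000e-01] rms 3.444857092590913 cost 33601.68636875697 key pts 71 [  8.97445987 115.18404775 131.17450603]
```

```bash
cat > go.py <<'E'
# usage: go.py x y z yaw -> linear/twist for target TCP, tool down
import sys
from h import *
from scipy.spatial.transform import Rotation as Ro
x,y,z,yaw=map(float,sys.argv[1:5])
s=r.sense();R=Ro.from_euler('xyz',s['tcp_rot'],degrees=True)
d=np.array([x,y,z])-s['tool_pos']
L=R.inv().apply(d)/300
Rt=Ro.from_euler('xyz',[-90,0,yaw],degrees=True)
w=(R.inv()*Rt).as_rotvec()/(np.pi/2)
print('t',round(s['time'],2),'pos',s['tool_pos'].round(1),'rot',s['tcp_rot'].round(1),'gap',round(s['finger_gap'],1),'F',s['ft_force'].round(1))
print('lin',L.round(3).tolist(),'tw',w.round(3).tolist(),'rows',max(np.linalg.norm(d)/41.7,np.degrees(np.linalg.norm(w)*np.pi/2)/7.16).round(1))
E
python3 go.py 611 -257 130 1
```

```text
t 0.1 pos [ 219.  -558.   194.7] rot [-90.    0.1 -68.6] gap 85.4 F [-0.1 -0.2 -0.2]
lin [-0.457, 0.217, 1.583] tw [-0.001, -0.773, -0.001] rows 12.0
```

Emit:
move_arm(
  linear=[
    [-0.27, 0, 0.95],
    [-0.27, 0, 0.95],
    [-0.27, 0, 0.95],
    [-0.27, 0, 0.95],
    [-0.27, 0, 0.95],
    [-0.27, 0, 0.95],
    [-0.27, 0, 0.95],
    [-0.27, 0, 0.95],
  ],
  twist=[
    [0, -0.773, 0],
    [0, -0.773, 0],
    [0, -0.773, 0],
    [0, -0.773, 0],
    [0, -0.773, 0],
    [0, -0.773, 0],
    [0, -0.773, 0],
    [0, -0.773, 0],
  ],
  hand=[1, 1, 1, 1, 1, 1, 1, 1],
  force=40,
)

```text
time: 0.77
tool_pos: [459.3, -373.5, 194.4]
tcp_rot: [-89.8, -0.0, -10.6]
ft_force: [-0.1, -1.1, -0.2]
finger_gap: 85.6
```

```bash
python3 go.py 611 -257 130 1
```

```text
t 0.77 pos [ 459.3 -373.5  194.4] rot [-89.8  -0.  -10.6] gap 85.6 F [-0.1 -1.1 -0.2]
lin [0.425, 0.217, 0.474] tw [-0.003, -0.129, 0.001] rows 4.8
```

Emit:
move_arm(
  linear=[
    [0.425, 0.217, 0.474],
    [0.425, 0.217, 0.474],
    [0.425, 0.217, 0.474],
    [0.425, 0.217, 0.474],
    [0.425, 0.217, 0.474],
    [0.425, 0.217, 0.474],
    [0.425, 0.217, 0.474],
    [0.425, 0.217, 0.474],
  ],
  twist=[
    [0, -0.129, 0],
    [0, -0.129, 0],
    [0, -0.129, 0],
    [0, -0.129, 0],
    [0, -0.129, 0],
    [0, -0.129, 0],
    [0, -0.129, 0],
    [0, -0.129, 0],
  ],
  hand=[1, 1, 1, 1, 1, 1, 1, 1],
)

```text
time: 1.43
tool_pos: [610.5, -256.8, 129.2]
tcp_rot: [-89.8, 0.0, 1.0]
ft_force: [-0.3, 0.1, 1.0]
finger_gap: 85.3
```

```bash
python3 go.py 611 -257 25 1
python3 - <<'E'
from h import *
s=snap('scene','sc2');c=s['frame'][:,:,::-1]
t=snap('top','top2')['frame'][:,:,::-1]
A=cv2.resize(c[150:300,130:290],(400,375),interpolation=cv2.INTER_CUBIC);B=cv2.resize(t[150:300,330:490],(400,375),interpolation=cv2.INTER_CUBIC)
cv2.imwrite('pics/pre.png',np.clip(np.hstack([A,B])*1.5,0,255).astype(np.uint8))
E
```

```text
t 1.43 pos [ 610.5 -256.8  129.2] rot [-89.8   0.    1. ] gap 85.3 F [-0.3  0.1  1. ]
lin [0.002, 0.347, -0.002] tw [-0.003, 0.0, -0.0] rows 2.5
```

View pics/pre.png

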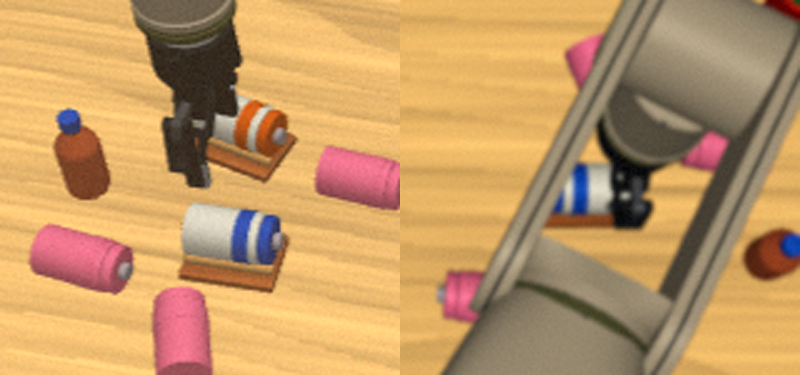

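The gripper is above the jar. In the top crop the near finger is at (632,215) and the jar spans about 545–640, so it may sit toward the tail. I'll compare that with the projected pose.

Run:
```python
from h import *
for n,o in(('sc2',(130,150,0)),('top2',(330,150,400))):
    s=load(n)
    def pr(X):
        q=s['intrinsics']@(s['R']@np.array(X,float)+s['t']);q=q[:2]/q[2];return ((q-np.array(o[:2]))*2.5+np.array([o[2],0])).round()
    print(n,'fingers',pr((653,-257,142)),pr((568,-257,142)),'tcp',pr((610.5,-257,129)),'jar c',pr((611,-257,45)),'tail',pr((611,-302,45)),'lid',pr((611,-212,45)))
    W=cloud(s);m=(abs(W[...,0]-610)<75)&(abs(W[...,1]+257)<60)&(W[...,2]>125)&(W[...,2]<175)
    P=W[m];print(len(P),P.mean(0),np.percentile(P,[2,98],axis=0).round())
```

```text
sc2 fingers [205. 204.] [231. 139.] tcp [220. 179.] jar c [231. 233.] tail [188. 226.] lid [273. 240.]<stdin>:8: RuntimeWarning: Mean of empty slice.
  ret = um.true_divide(
Traceback (most recent call last):
IndexError: index -1 is out of bounds for axis 0 with size 0
```

Run:
```python
from h import *
print(r.sense()['tool_pos'],r.sense()['time'])
s=snap('top','top3');s2=snap('scene','sc3')
ims=[]
for n,s,ctr in(('sc',s2,None),('top',s,None)):
    def pr(X):
        q=s['intrinsics']@(s['R']@np.array(X,float)+s['t']);return q[:2]/q[2]
    c0=pr((611,-257,90)).astype(int)-[40,45]
    im=s['frame'][c0[1]:c0[1]+90,c0[0]:c0[0]+80,::-1]
    im=np.clip(cv2.resize(im,(400,450),interpolation=cv2.INTER_CUBIC)*2.0,0,255).astype(np.uint8)
    for X,col in(((653.5,-257,142),(0,255,0)),((568,-257,142),(0,255,0)),((611,-257,129),(0,255,255)),((611,-257,45),(255,0,255))):
        q=((pr(X)-c0+.5)*5).astype(int); cv2.drawMarker(im,tuple(map(int,q)),col,0,12,1)
    ims.append(im)
    W=cloud(s);z=s['range_z'][c0[1]:c0[1]+90,c0[0]:c0[0]+80]; P=W[c0[1]:c0[1]+90,c0[0]:c0[0]+80].reshape(-1,3)
    P=P[np.isfinite(P).all(1)];P=P[(P[:,2]>110)&(P[:,2]<190)];print(n,c0,len(P),(z==0).mean(), np.percentile(P,[5,50,95],axis=0).round() if len(P) else '')
cv2.imwrite('pics/chk.png',np.hstack(ims))
```

```text
[ 610.46002145 -258.13212269  130.55551049] 1.5333
sc [179 187] 42 0.004861111111111111 [[ 563. -268.  180.]
 [ 570. -257.  186.]
 [ 665. -248.  190.]]
top [369 176] 0 0.005416666666666667
```

View pics/chk.png

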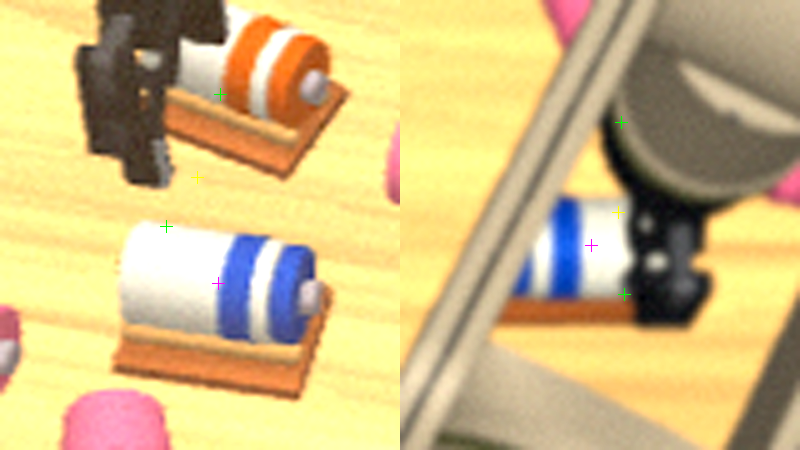

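The images disagree with the reported pose: the finger tips look clearly higher than TCP z = 130 plus 13 mm. I'll quantify it from the depth, both here and at the start pose.

Run:
```python
from h import *
print(r.sense()['joint_pos'].round(2))
for n,(x,y) in(('sc3',(610.5,-258)),('top3',(610.5,-258)),('sc2',(610.5,-257)),('scene',(219,-558))):
    s=load(n);W=cloud(s);P=W
    m=(np.hypot(W[...,0]-x,W[...,1]-y)<90)&(W[...,2]>95)&(W[...,2]<330)
    P=W[m];print(n,len(P))
    if not len(P):continue
    print(' z hist',np.histogram(P[:,2],bins=np.arange(95,331,15))[0])
    o=np.argsort(P[:,2])[:12];print(P[o].round().tolist())
# triangulate front finger tip
def ray(s,u):
    d=s['R'].T@np.linalg.solve(s['intrinsics'],[*u,1]);return -s['R'].T@s['t'],d/np.linalg.norm(d)
A=ray(load('sc3'),(179+149/5,187+184/5));B=ray(load('top3'),(369+(665-400)/5,176+322/5))
M=np.stack([A[1],-B[1]],1);k=np.linalg.lstsq(M,B[0]-A[0],rcond=None)[0]
print(A[0]+k[0]*A[1],B[0]+k[1]*B[1])
```

```text
[-27.5   19.06  78.68   0.22  82.21 -28.4 ]
sc3 1179
 z hist [  0   0   0   0   0  15  78  57  46 134 121 152 157 116 180]
[[564.0, -266.0, 174.0], [660.0, -251.0, 180.0], [565.0, -270.0, 180.0], [566.0, -261.0, 181.0], [567.0, -264.0, 181.0], [662.0, -253.0, 181.0], [570.0, -258.0, 182.0], [571.0, -260.0, 182.0], [570.0, -252.0, 183.0], [570.0, -268.0, 183.0], [566.0, -264.0, 183.0], [563.0, -250.0, 183.0]]
top3 467
 z hist [  0   0   0   0   0   0   7   4  10  62  69  44 141  29  66]
[[560.0, -252.0, 191.0], [555.0, -252.0, 191.0], [567.0, -248.0, 191.0], [562.0, -248.0, 192.0], [558.0, -252.0, 192.0], [565.0, -247.0, 193.0], [562.0, -249.0, 194.0], [563.0, -248.0, 203.0], [565.0, -247.0, 206.0], [555.0, -252.0, 206.0], [558.0, -252.0, 207.0], [564.0, -247.0, 222.0]]
sc2 1184
 z hist [  0   0   0   0   0  22  80  49  50 133 121 142 152 127 177]
[[568.0, -264.0, 178.0], [569.0, -253.0, 178.0], [569.0, -266.0, 179.0], [567.0, -254.0, 179.0], [570.0, -250.0, 180.0], [660.0, -251.0, 180.0], [660.0, -249.0, 181.0], [568.0, -251.0, 181.0], [660.0, -246.0, 181.0], [570.0, -260.0, 181.0], [566.0, -269.0, 182.0], [570.0, -268.0, 183.0]]
scene 727
 z hist [  0   0   0   0   0   0   0   0   0   2  43  63  65 184 242]
[[209.0, -512.0, 243.0], [210.0, -514.0, 244.0], [209.0, -512.0, 247.0], [210.0, -514.0, 247.0], [211.0, -516.0, 247.0], [248.0, -598.0, 248.0], [205.0, -507.0, 248.0], [243.0, -597.0, 248.0], [236.0, -599.0, 249.0], [249.0, -594.0, 249.0], [251.0, -598.0, 250.0], [211.0, -507.0, 252.0]]
[ 569.37542549 -303.72492885   62.3085401 ] [ 566.84964856 -292.66241246   59.82247397]
```

Both cameras and the start pose agree. The open tips sit about 48 mm above the reported TCP, not 13 mm, while x and y match. I'll go down to TCP z = 22, which is safe under either reading, and look again.

Emit:
move_arm(
  linear=[
    [0, 0.1, 0],
    [0, 0.2, 0],
    [0, 0.28, 0],
    [0, 0.36, 0],
    [0, 0.36, 0],
    [0, 0.36, 0],
    [0, 0.36, 0],
  ],
  twist=[
    [0, 0, 0],
    [0, 0, 0],
    [0, 0, 0],
    [0, 0, 0],
    [0, 0, 0],
    [0, 0, 0],
    [0, 0, 0],
  ],
  hand=[1, 1, 1, 1, 1, 1, 1],
)

```text
time: 2.22
tool_pos: [611.6, -259.2, 25.1]
tcp_rot: [-89.9, -0.3, 0.8]
ft_force: [-0.2, 0.1, 0.3]
finger_gap: 85.7
```

```bash
cat > tip.py <<'E'
from h import *
import sys
s=snap('scene','now');print(r.sense()['tool_pos'].round(1),r.sense()['time'])
x,y,_=r.sense()['tool_pos']
W=cloud(s);f=s['frame'].astype(int);dark=(f.max(-1)<75)&(f.max(-1)-f.min(-1)<25)
m=(np.hypot(W[...,0]-x,W[...,1]-y)<70)&(W[...,2]>15)&(W[...,2]<150)&dark
P=W[m];print(len(P),'zpct',np.percentile(P[:,2],[1,5,20,50]).round(1));o=np.argsort(P[:,2])[:6];print(P[o].round().tolist())
q=s['intrinsics']@(s['R']@np.array([x,y,60.])+s['t']);q=(q[:2]/q[2]).astype(int)
im=s['frame'][q[1]-45:q[1]+45,q[0]-60:q[0]+60,::-1]
cv2.imwrite('pics/'+sys.argv[1],np.clip(cv2.resize(im,(600,450),interpolation=cv2.INTER_CUBIC)*2.,0,255).astype(np.uint8))
E
python3 tip.py d1.png
```

```text
[ 612.2 -259.4   25.8] 2.2667
253 zpct [ 27.6  41.2  84.2 103.8]
[[624.0, -214.0, 24.0], [620.0, -212.0, 27.0], [611.0, -212.0, 27.0], [632.0, -235.0, 28.0], [635.0, -247.0, 33.0], [635.0, -249.0, 33.0]]
```

View pics/d1.png

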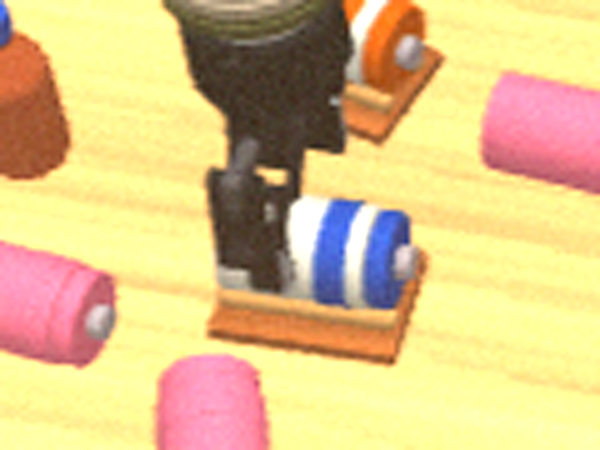

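Run:
```python
from h import *
s=load('now');W=cloud(s);x,y=612.2,-259.4
q=s['intrinsics']@(s['R']@np.array([x,y,60.])+s['t']);q=(q[:2]/q[2]).astype(int)
for c in [(225,185),(225,220),(230,260),(245,240),(260,265),(265,285),(250,185),(275,240),(300,260),(340,250),(405,260),(235,278),(222,230)]:
    u=q+np.array([c[0]/5-60,c[1]/5-45]);u=u.round().astype(int);print(c,W[u[1],u[0]].round(),s['frame'][u[1],u[0]])
def pr(X):
    p=s['intrinsics']@(s['R']@np.array(X,float)+s['t']);return ((p[:2]/p[2]-q+[60,45])*5).round()
for X in[(655,-259,30),(655,-270,45),(655,-248,45),(611,-302,72),(611,-212,72),(611,-204,45)]:print(X,pr(X))
```

```text
(225, 185) [ 679. -260.  174.] [54 46 42]
(225, 220) [ 685. -261.  156.] [37 28 22]
(230, 260) [ 688. -262.  130.] [40 30 24]
(245, 240) [ 672. -261.  125.] [40 30 25]
(260, 265) [ 684. -250.  124.] [36 29 16]
(265, 285) [ 669. -257.   88.] [35 29 22]
(250, 185) [ 676. -249.  174.] [41 33 27]
(275, 240) [ 668. -247.  124.] [42 35 27]
(300, 260) [ 633. -254.   62.] [133 128 117]
(340, 250) [ 625. -235.   64.] [ 37  50 104]
(405, 260) [ 616. -205.   53.] [107  96  95]
(235, 278) [ 636. -290.   40.] [94 89 79]
(222, 230) [ 685. -265.  147.] [43 31 24]
(655, -259, 30) [285. 331.]
(655, -270, 45) [260. 310.]
(655, -248, 45) [302. 317.]
(611, -302, 72) [219. 199.]
(611, -212, 72) [391. 227.]
(611, -204, 45) [411. 262.]
```

Depth puts the visible finger at y ≈ -257 with its tip at z ≈ 75–85 while TCP reads 25. The tool really is about 48 mm shorter than reported, so I'll descend another 37 mm.

Emit:
move_arm(
  linear=[
    [0, 0.04, 0.005],
    [0, 0.08, 0.005],
    [0, 0.1, 0.005],
    [0, 0.125, 0.005],
    [0, 0.125, 0.005],
    [0, 0.125, 0.005],
  ],
  twist=[
    [0, 0, 0],
    [0, 0, 0],
    [0, 0, 0],
    [0, 0, 0],
    [0, 0, 0],
    [0, 0, 0],
  ],
  hand=[1, 1, 1, 1, 1, 1],
)

```text
time: 2.77
tool_pos: [611.6, -257.4, -12.9]
tcp_rot: [-89.9, -0.2, 0.8]
ft_force: [0.6, -0.5, 0.1]
finger_gap: 85.4
```

```bash
python3 tip.py d2.png
python3 - <<'E'
from h import *
print(r.sense()['ft_force'])
s=load('now');W=cloud(s);f=s['frame'].astype(int)
m=(f.max(-1)<62)&(W[...,0]>645)&(W[...,0]<720)&(abs(W[...,1]+258)<18)&(W[...,2]>15)
P=W[m];print(len(P),np.percentile(P[:,2],[0,2,5,10,50]).round())
E
```

```text
[ 612.2 -257.7  -12.1] 2.8167
460 zpct [ 33.1  40.6  60.5 113.1]
[[618.0, -213.0, 23.0], [608.0, -213.0, 23.0], [626.0, -213.0, 26.0], [631.0, -221.0, 31.0], [635.0, -249.0, 33.0], [636.0, -233.0, 34.0]]
[-0.19032947 -0.61981332  0.58931922]
618 [ 43.  52.  71.  90. 138.]
```

View pics/d2.png

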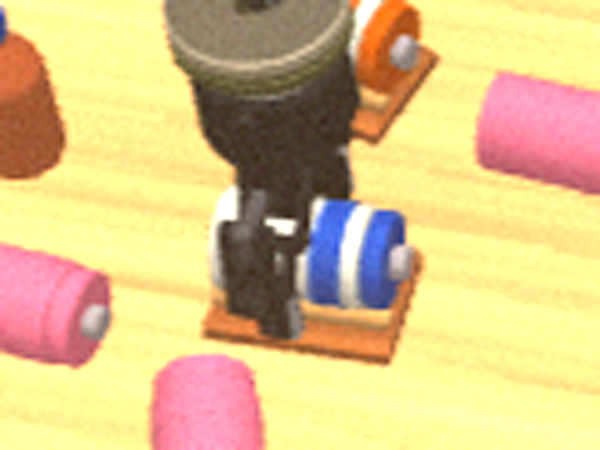

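The fingers now straddle the jar near its middle, with tips at z ≈ 40 and no contact force. Closing.

Emit:
move_arm(
  linear=[
    [0, 0, 0],
    [0, 0, 0],
    [0, 0, 0],
    [0, 0, 0],
    [0, 0, 0],
    [0, 0, 0],
    [0, 0, 0],
    [0, 0, 0],
    [0, 0, 0],
    [0, 0, 0],
  ],
  twist=[
    [0, 0, 0],
    [0, 0, 0],
    [0, 0, 0],
    [0, 0, 0],
    [0, 0, 0],
    [0, 0, 0],
    [0, 0, 0],
    [0, 0, 0],
    [0, 0, 0],
    [0, 0, 0],
  ],
  hand=[-1, -1, -1, -1, -1, -1, -1, -1, -1, -1],
  force=50,
)

```text
time: 3.65
tool_pos: [609.7, -257.9, -11.2]
tcp_rot: [-89.9, -0.0, 0.8]
ft_force: [-15.6, 1.9, 13.6]
finger_gap: 52.5
```

```bash
python3 go.py 612 -258 120 1
```

```text
t 3.65 pos [ 609.7 -257.9  -11.2] rot [-89.9  -0.    0.8] gap 52.5 F [-15.6   1.9  13.6]
lin [0.008, -0.437, 0.001] tw [-0.001, -0.002, 0.0] rows 3.1
```

Emit:
move_arm(
  linear=[
    [0, -0.04, 0],
    [0, -0.1, 0],
    [0, -0.2, 0],
    [0, -0.3, 0],
    [0, -0.4, 0],
    [0, -0.44, 0],
    [0, -0.44, 0],
    [0, -0.44, 0],
  ],
  twist=[
    [0, 0, 0],
    [0, 0, 0],
    [0, 0, 0],
    [0, 0, 0],
    [0, 0, 0],
    [0, 0, 0],
    [0, 0, 0],
    [0, 0, 0],
  ],
  hand=[-1, -1, -1, -1, -1, -1, -1, -1],
)

```text
time: 4.32
tool_pos: [609.8, -258.2, 120.5]
tcp_rot: [-89.9, -0.1, 0.8]
ft_force: [-0.0, 0.9, -6.1]
finger_gap: 52.5
```

```bash
python3 go.py 579 67 130 -17.1; python3 tip.py d3.png
python3 - <<'E'
from h import *
x,y,z=r.sense()['tool_pos']
for n in('scene','top'):
    s=snap(n);W=cloud(s);f=s['frame'].astype(int)
    m=(abs(W[...,0]-x)<40)&(abs(W[...,1]-y)<65)&(W[...,2]>100)&(W[...,2]<220)
    b=m&(f[...,2]>f[...,0]+30); w=m&(f.min(-1)>75)
    print(n,'blue',b.sum(),W[b].mean(0),np.percentile(W[b],[3,97],axis=0).round() if b.any() else '','white',w.sum(),np.percentile(W[w],[3,50,97],axis=0).round() if w.any() else '')
E
```

```text
t 4.32 pos [ 609.8 -258.2  120.5] rot [-89.9  -0.1   0.8] gap 52.5 F [-0.   0.9 -6.1]
lin [-0.087, -0.03, 1.085] tw [-0.001, 0.199, 0.0] rows 7.8
[ 608.7 -257.6  118.5] 4.3667
scene blue 238 [ 620.68464316 -229.74943433  192.36271618] [[ 597. -248.  174.]
 [ 636. -212.  203.]] white 202 [[ 593. -301.  174.]
 [ 620. -232.  195.]
 [ 638. -206.  202.]]
top blue 138 [ 595.13668374 -231.20521031  193.00122652] [[ 583. -245.  175.]
 [ 617. -213.  203.]] white 109 [[ 584. -299.  180.]
 [ 593. -230.  194.]
 [ 620. -222.  203.]]Traceback (most recent call last):
  File "tip.py", line 7, in <module>
    P=W[m];print(len(P),'zpct',np.percentile(P[:,2],[1,5,20,50]).round(1));o=np.argsort(P[:,2])[:6];print(P[o].round().tolist())
                               ~~~~~~~~~~~~~^^^^^^^^^^^^^^^^^^^^
    return _quantile_unchecked(
        a, q, axis, out, overwrite_input, method, keepdims, weights)
    return _ureduce(a,
                    func=_quantile_ureduce_func,
    ...<5 lines>...
                    overwrite_input=overwrite_input,
                    method=method)
    r = func(a, **kwargs)
    result = _quantile(arr,
                       quantiles=q,
    ...<2 lines>...
                       out=out,
                       weights=wgt)
    slices_having_nans = np.isnan(arr[-1, ...])
                                  ~~~^^^^^^^^^
IndexError: index -1 is out of bounds for axis 0 with size 0
```

The jar is held level, top at about 200 and lifted 130 mm, with a load of about 6 N. Carrying it to the mill.

Emit:
move_arm(
  linear=[
    [0, -0.02, 0.05],
    [-0.01, -0.03, 0.13],
    [-0.02, -0.03, 0.23],
    [-0.03, -0.03, 0.34],
    [-0.04, -0.03, 0.46],
    [-0.05, -0.03, 0.58],
    [-0.06, -0.03, 0.7],
    [-0.07, -0.03, 0.8],
    [-0.08, -0.03, 0.88],
    [-0.085, -0.03, 0.94],
    [-0.085, -0.03, 0.98],
    [-0.085, -0.03, 0.99],
  ],
  twist=[
    [0, 0.02, 0],
    [0, 0.05, 0],
    [0, 0.08, 0],
    [0, 0.11, 0],
    [0, 0.14, 0],
    [0, 0.17, 0],
    [0, 0.199, 0],
    [0, 0.199, 0],
    [0, 0.199, 0],
    [0, 0.199, 0],
    [0, 0.199, 0],
    [0, 0.199, 0],
  ],
  hand=[-1, -1, -1, -1, -1, -1, -1, -1, -1, -1, -1, -1],
)

```text
time: 5.47
tool_pos: [576.9, 41.3, 125.8]
tcp_rot: [-89.8, 0.5, -17.0]
ft_force: [0.7, -0.1, -4.5]
finger_gap: 52.7
```

```bash
python3 go.py 579 67 85 -17.1
```

```text
t 5.47 pos [576.9  41.3 125.8] rot [-89.8   0.5 -17. ] gap 52.7 F [ 0.7 -0.1 -4.5]
lin [-0.017, 0.137, 0.083] tw [-0.002, 0.001, -0.005] rows 1.2
```

Emit:
move_arm(
  linear=[
    [-0.01, 0.02, 0.04],
    [-0.017, 0.06, 0.083],
    [-0.017, 0.1, 0.083],
    [-0.017, 0.137, 0.083],
    [-0.017, 0.137, 0.083],
    [-0.017, 0.137, 0.083],
  ],
  twist=[
    [0, 0, -0.005],
    [0, 0, -0.005],
    [0, 0, -0.005],
    [0, 0, -0.005],
    [0, 0, -0.005],
    [0, 0, -0.005],
  ],
  hand=[-1, -1, -1, -1, -1, -1],
)

```text
time: 5.97
tool_pos: [577.7, 66.0, 82.9]
tcp_rot: [-89.9, 0.2, -17.0]
ft_force: [-0.6, -1.4, -5.0]
finger_gap: 52.7
```

```bash
cat > jar.py <<'E'
from h import *
import sys
from scipy.optimize import least_squares
zmin=float(sys.argv[1]) if len(sys.argv)>1 else 110
a=-.298;c,sn=np.cos(a),np.sin(a)
for n in('scene','top'):
    s=snap(n,'j'+n);W=cloud(s);f=s['frame'].astype(int)
    d=W-np.array([596.5,124.6,0]);M=np.stack([c*d[...,0]+sn*d[...,1],-sn*d[...,0]+c*d[...,1]+60,d[...,2]],-1)
    m=(abs(M[...,0])<35)&(abs(M[...,1])<75)&(M[...,2]>zmin)&(M[...,2]<210)
    m&=((f[...,2]>f[...,0]+30)|(f.min(-1)>70)); P=M[m]
    if len(P)<50: print(n,len(P)); continue
    res=lambda p:np.hypot(P[:,0]-p[0]-p[2]*P[:,1],P[:,2]-p[1])-27
    o=least_squares(res,[0,110,0],loss='soft_l1',f_scale=2)
    print(n,len(P),'x,z,slope',o.x.round(3),'y range',np.percentile(P[:,1],[2,98]).round(1))
E
python3 jar.py; python3 go.py 579 67 51 -17.1
python3 - <<'E'
from h import *
s=load('jscene');t=load('jtop')
A=cv2.resize(s['frame'][190:310,300:450,::-1],(500,400),interpolation=cv2.INTER_CUBIC)
cv2.imwrite('pics/m1.png',np.clip(A*2.,0,255).astype(np.uint8))
E
```

```text
scene 479 x,z,slope [ 1.17800e+00  1.37215e+02 -3.90000e-02] y range [-42.6  48. ]
top 69 x,z,slope [1.99500e+00 1.40995e+02 1.70000e-02] y range [-29.8  42.7]
t 6.07 pos [579.3  66.2  85. ] rot [-89.9   0.  -17. ] gap 52.6 F [-0.2 -0.2 -4.9]
lin [-0.002, 0.113, 0.002] tw [-0.002, 0.001, -0.0] rows 0.8
```

View pics/m1.png

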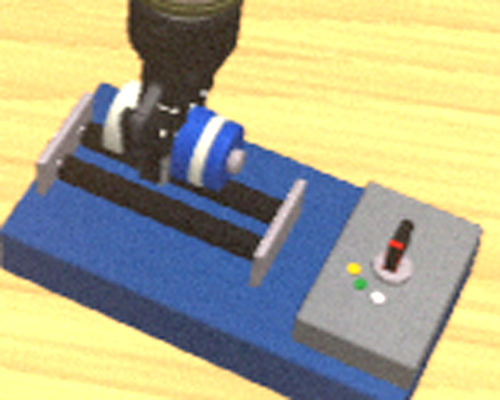

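The jar is centred over the rollers (mill x ≈ +1.5, y ≈ 0), with its axis about 54 mm above TCP. Lowering gently.

Emit:
move_arm(
  linear=[
    [0, 0.02, 0],
    [0, 0.04, 0],
    [0, 0.06, 0],
    [0, 0.07, 0],
    [0, 0.08, 0],
    [0, 0.085, 0],
    [0, 0.09, 0],
    [0, 0.093, 0],
    [0, 0.096, 0],
    [0, 0.096, 0],
  ],
  twist=[
    [0, 0, 0],
    [0, 0, 0],
    [0, 0, 0],
    [0, 0, 0],
    [0, 0, 0],
    [0, 0, 0],
    [0, 0, 0],
    [0, 0, 0],
    [0, 0, 0],
    [0, 0, 0],
  ],
  hand=[-1, -1, -1, -1, -1, -1, -1, -1, -1, -1],
)

```text
time: 6.9
tool_pos: [579.3, 66.2, 56.2]
tcp_rot: [-89.9, 0.0, -17.0]
ft_force: [-0.1, 0.0, -4.4]
finger_gap: 52.4
```

```bash
python3 jar.py 95;python3 go.py 579 67 51 -17.1
```

```text
scene 464 x,z,slope [ 2.89100e+00  1.11029e+02 -3.60000e-02] y range [-42.5  49.3]
top 69 x,z,slope [2.75100e+00 1.12979e+02 9.00000e-03] y range [-29.4  42.7]
t 7.0 pos [579.4  66.3  56.4] rot [-89.8  -0.  -17. ] gap 52.7 F [-0.3  0.  -4.4]
lin [-0.002, 0.018, 0.002] tw [-0.002, 0.001, 0.0] rows 0.1
```

Emit:
move_arm(
  linear=[
    [-0.004, 0.004, 0],
    [-0.004, 0.008, 0],
    [-0.004, 0.011, 0],
    [-0.004, 0.014, 0],
    [-0.004, 0.016, 0],
    [-0.004, 0.016, 0],
  ],
  twist=[
    [0, 0, 0],
    [0, 0, 0],
    [0, 0, 0],
    [0, 0, 0],
    [0, 0, 0],
    [0, 0, 0],
  ],
  hand=[-1, -1, -1, -1, -1, -1],
)

```text
time: 7.5
tool_pos: [578.2, 66.7, 51.8]
tcp_rot: [-89.8, 0.0, -17.0]
ft_force: [-2.1, 0.0, -1.7]
finger_gap: 52.8
```

The rollers are taking the load, with the +x roller touching first. Nudging -x and down a little.

Emit:
move_arm(
  linear=[
    [-0.002, 0.002, 0],
    [-0.004, 0.003, 0],
    [-0.004, 0.003, 0],
    [-0.004, 0.003, 0],
  ],
  twist=[
    [0, 0, 0],
    [0, 0, 0],
    [0, 0, 0],
    [0, 0, 0],
  ],
  hand=[-1, -1, -1, -1],
)

```text
time: 7.83
tool_pos: [577.6, 66.9, 51.4]
tcp_rot: [-89.8, -0.1, -17.0]
ft_force: [-0.3, -1.2, 0.3]
finger_gap: 52.5
```

The weight is on the rollers with near-zero side force. Releasing, then retreating straight up.

Emit:
move_arm(
  linear=[
    [0, 0, 0],
    [0, 0, 0],
    [0, 0, 0],
    [0, 0, 0],
    [0, 0, 0],
    [0, 0, 0],
    [0, 0, 0],
    [0, 0, 0],
  ],
  twist=[
    [0, 0, 0],
    [0, 0, 0],
    [0, 0, 0],
    [0, 0, 0],
    [0, 0, 0],
    [0, 0, 0],
    [0, 0, 0],
    [0, 0, 0],
  ],
  hand=[-0.2, 0.3, 0.6, 1, 1, 1, 1, 1],
)

```text
time: 8.5
tool_pos: [577.6, 66.9, 51.4]
tcp_rot: [-89.8, -0.1, -17.0]
ft_force: [-0.5, -0.2, -0.1]
finger_gap: 85.2
```

Emit:
move_arm(
  linear=[
    [0, -0.05, 0],
    [0, -0.12, 0],
    [0, -0.2, 0],
    [0, -0.3, 0],
    [0, -0.4, 0],
    [0, -0.45, 0],
    [0, -0.45, 0],
    [0, -0.45, 0],
  ],
  twist=[
    [0, 0, 0],
    [0, 0, 0],
    [0, 0, 0],
    [0, 0, 0],
    [0, 0, 0],
    [0, 0, 0],
    [0, 0, 0],
    [0, 0, 0],
  ],
  hand=[1, 1, 1, 1, 1, 1, 1, 1],
)

```text
time: 9.17
tool_pos: [578.2, 66.6, 187.7]
tcp_rot: [-89.8, -0.2, -17.0]
ft_force: [-0.1, 0.1, -0.9]
finger_gap: 85.5
```

```bash
python3 jar.py 95;python3 go.py 630.5 234.5 150 73
python3 - <<'E'
from h import *
s=load('jscene');t=load('jtop')
A=cv2.resize(s['frame'][200:300,300:450,::-1],(600,400),interpolation=cv2.INTER_CUBIC)
cv2.imwrite('pics/m2.png',np.clip(A*2.,0,255).astype(np.uint8))
E
```

```text
scene 784 x,z,slope [ 4.71000e-01  1.06143e+02 -2.20000e-02] y range [-41.7  46.2]
top 140 x,z,slope [-2.41000e-01  1.07173e+02  1.90000e-02] y range [-16.9  22.7]
t 9.27 pos [576.6  66.6 185. ] rot [-89.9   0.  -17. ] gap 85.3 F [0.8 0.  0.4]
lin [0.008, 0.118, 0.588] tw [-0.002, -1.0, 0.001] rows 12.6
```

View pics/m2.png

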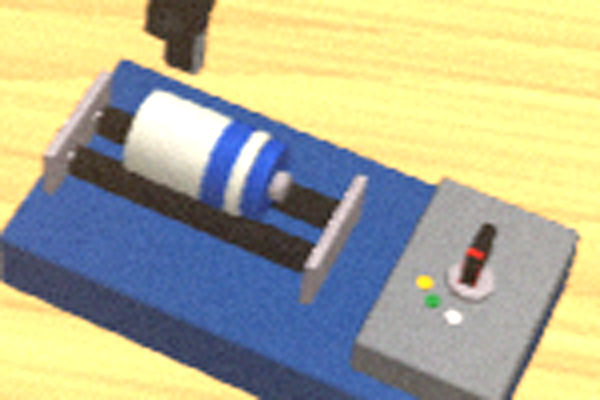

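The jar rests on both rollers (x ≈ 0, y ≈ +2, axis z ≈ 106.6). The key at (490,240) is still at OFF. Moving over the key and turning the jaws across its thickness.

Emit:
move_arm(
  linear=[
    [0, 0, 0.06],
    [0, 0, 0.13],
    [0, 0, 0.2],
    [0, 0, 0.27],
    [0, 0, 0.34],
    [0, 0.02, 0.41],
    [0, 0.05, 0.48],
    [0.002, 0.08, 0.55],
    [0.002, 0.118, 0.588],
    [0.002, 0.118, 0.588],
    [0.002, 0.118, 0.588],
    [0.002, 0.118, 0.588],
  ],
  twist=[
    [0, -0.07, 0],
    [0, -0.15, 0],
    [0, -0.23, 0],
    [0, -0.31, 0],
    [0, -0.39, 0],
    [0, -0.47, 0],
    [0, -0.55, 0],
    [0, -0.63, 0],
    [0, -0.71, 0],
    [0, -0.79, 0],
    [0, -0.87, 0],
    [0, -0.95, 0],
  ],
  hand=[1, 1, 1, 1, 1, 1, 1, 1, 1, 1, 1, 1],
)

```text
time: 10.27
tool_pos: [627.2, 235.2, 146.7]
tcp_rot: [-89.7, 0.0, 68.5]
ft_force: [-0.3, -0.2, -0.6]
finger_gap: 85.0
```

```bash
python3 go.py 629.5 234.8 110 73
```

```text
t 10.27 pos [627.2 235.2 146.7] rot [-89.7   0.   68.5] gap 85.0 F [-0.3 -0.2 -0.6]
lin [0.002, 0.122, -0.008] tw [-0.003, -0.051, -0.0] rows 0.9
```

Emit:
move_arm(
  linear=[
    [0.002, 0.04, -0.008],
    [0.002, 0.09, -0.008],
    [0.002, 0.14, -0.008],
    [0.002, 0.155, -0.008],
    [0.002, 0.155, -0.008],
    [0.002, 0.155, -0.008],
  ],
  twist=[
    [0, -0.05, 0],
    [0, -0.05, 0],
    [0, -0.05, 0],
    [0, -0.05, 0],
    [0, -0.05, 0],
    [0, -0.05, 0],
  ],
  hand=[1, 1, 0, 0, 0, 0],
)

```text
time: 10.77
tool_pos: [628.7, 234.7, 99.2]
tcp_rot: [-89.6, 0.1, 73.0]
ft_force: [0.5, 0.4, -0.3]
finger_gap: 42.9
```

```bash
python3 go.py 629.5 234.8 73 73
python3 - <<'E'
from h import *
s=snap('scene','k1');W=cloud(s);f=s['frame'].astype(int)
a=-.298;c,sn=np.cos(a),np.sin(a)
d=W-np.array([596.5,124.6,0]);M=np.stack([c*d[...,0]+sn*d[...,1],-sn*d[...,0]+c*d[...,1]-115,d[...,2]],-1)
m=(abs(M[...,0])<30)&(abs(M[...,1])<60)&(M[...,2]>103)&(M[...,2]<230)&(f.max(-1)<70)
P=M[m]
for lo in range(105,225,10):
    Q=P[(P[:,2]>lo)&(P[:,2]<lo+10)]
    if len(Q): print(lo,len(Q),Q.min(0).round(),Q.max(0).round())
A=cv2.resize(s['frame'][190:290,350:470,::-1],(600,500),interpolation=cv2.INTER_CUBIC)
cv2.imwrite('pics/k1.png',np.clip(A*2.,0,255).astype(np.uint8))
E
```

```text
t 10.77 pos [628.7 234.7  99.2] rot [-89.6   0.1  73. ] gap 42.9 F [ 0.5  0.4 -0.3]
lin [0.001, 0.087, -0.003] tw [-0.004, -0.001, -0.001] rows 0.6
105 13 [-11.  -4. 107.] [ 18.   4. 114.]
115 13 [ -9.  -4. 116.] [ 16.   4. 125.]
125 31 [-12.  -5. 127.] [ 17.   4. 135.]
135 18 [ -9. -34. 135.] [ 13.  33. 145.]
145 37 [-12. -35. 145.] [ 14.  34. 155.]
155 43 [ -6. -34. 155.] [ 14.  35. 165.]
165 27 [ -9. -35. 165.] [ 15.  35. 174.]
175 45 [  4. -42. 175.] [ 16.  52. 185.]
185 144 [-11. -53. 185.] [ 16.  55. 195.]
195 80 [ -9. -55. 195.] [ 20.  57. 205.]
205 110 [ -9. -60. 205.] [ 22.  59. 215.]
215 95 [  3. -59. 215.] [ 23.  59. 225.]
```

View pics/k1.png

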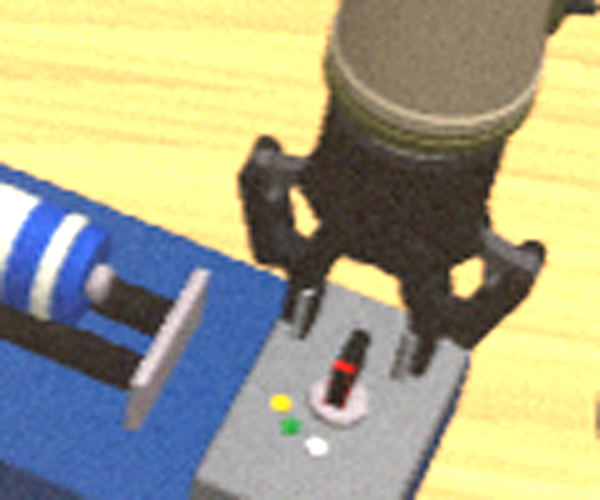

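The jaws straddle the key symmetrically (±35 mm backs, key centred). Tips are at about z = 136 with TCP at 99. Descending 27 mm and closing.

Emit:
move_arm(
  linear=[
    [0, 0.03, -0.002],
    [0, 0.06, -0.002],
    [0, 0.08, -0.002],
    [0, 0.09, -0.002],
    [0, 0.09, -0.002],
    [0, 0.09, -0.002],
    [0, 0.09, -0.002],
    [0, 0.09, -0.002],
    [0, 0.09, -0.002],
    [0, 0.09, -0.002],
    [0, 0.09, -0.002],
    [0, 0.09, -0.002],
  ],
  twist=[
    [0, 0, 0],
    [0, 0, 0],
    [0, 0, 0],
    [0, 0, 0],
    [0, 0, 0],
    [0, 0, 0],
    [0, 0, 0],
    [0, 0, 0],
    [0, 0, 0],
    [0, 0, 0],
    [0, 0, 0],
    [0, 0, 0],
  ],
  hand=[0, 0, 0, 0, 0, -0.5, -1, -1, -1, -1, -1, -1],
  force=30,
)

```text
time: 11.82
tool_pos: [630.2, 234.4, 74.0]
tcp_rot: [-89.8, 0.0, 72.9]
ft_force: [-2.1, -5.1, 5.2]
finger_gap: 8.4
```

```bash
python3 go.py 629.5 234.8 72 73
```

```text
t 11.82 pos [630.2 234.4  74. ] rot [-89.8   0.   72.9] gap 8.4 F [-2.1 -5.1  5.2]
lin [0.001, 0.007, 0.002] tw [-0.003, -0.001, -0.0] rows 0.1
```

Key gripped (gap 8.4 mm). Turning 62° clockwise, which is +tool-y since y points down.

Emit:
move_arm(
  linear=[
    [0, 0, 0],
    [0, 0, 0],
    [0, 0, 0],
    [0, 0, 0],
    [0, 0, 0],
    [0, 0, 0],
    [0, 0, 0],
    [0, 0, 0],
    [0, 0, 0],
    [0, 0, 0],
    [0, 0, 0],
    [0, 0, 0],
  ],
  twist=[
    [0, 0.05, 0],
    [0, 0.11, 0],
    [0, 0.17, 0],
    [0, 0.23, 0],
    [0, 0.3, 0],
    [0, 0.37, 0],
    [0, 0.44, 0],
    [0, 0.51, 0],
    [0, 0.58, 0],
    [0, 0.64, 0],
    [0, 0.68, 0],
    [0, 0.69, 0],
  ],
  hand=[-1, -1, -1, -1, -1, -1, -1, -1, -1, -1, -1, -1],
)

```text
time: 12.82
tool_pos: [629.5, 233.6, 74.0]
tcp_rot: [-90.0, 0.3, 10.6]
ft_force: [-5.7, -6.6, 5.8]
finger_gap: 7.9
```

```bash
python3 go.py 629.5 234.8 74 10; python3 -c "
from h import *
print(r.sense()['wrist_torque'])"
```

```text
t 12.82 pos [629.5 233.6  74. ] rot [-90.    0.3  10.6] gap 7.9 F [-5.7 -6.6  5.8]
lin [0.001, -0.0, 0.004] tw [-0.0, 0.007, -0.004] rows 0.1
[-0.99680355  0.8305629   0.10166277]
```

Turned 62.3°, with wrist torque ≈ 0.10 N m, which matches the wound spring. Holding for a second.

Emit:
move_arm(
  linear=[
    [0, 0, 0],
    [0, 0, 0],
    [0, 0, 0],
    [0, 0, 0],
    [0, 0, 0],
    [0, 0, 0],
    [0, 0, 0],
    [0, 0, 0],
    [0, 0, 0],
    [0, 0, 0],
    [0, 0, 0],
    [0, 0, 0],
  ],
  twist=[
    [0, 0.008, 0],
    [0, 0.008, 0],
    [0, 0.008, 0],
    [0, 0.008, 0],
    [0, 0.008, 0],
    [0, 0.008, 0],
    [0, 0.008, 0],
    [0, 0.008, 0],
    [0, 0.008, 0],
    [0, 0.008, 0],
    [0, 0.008, 0],
    [0, 0.008, 0],
  ],
  hand=[-1, -1, -1, -1, -1, -1, -1, -1, -1, -1, -1, -1],
)

```text
time: 13.82
tool_pos: [629.4, 233.5, 74.0]
tcp_rot: [-90.0, 0.3, 9.9]
ft_force: [-3.2, -3.4, 4.5]
finger_gap: 8.4
```

```bash
python3 go.py 629.5 234.8 74 10
python3 - <<'E'
from h import *
print(r.sense()['wrist_torque'])
s=snap('scene','k2')
A=cv2.resize(s['frame'][190:290,350:470,::-1],(600,500),interpolation=cv2.INTER_CUBIC)
cv2.imwrite('pics/k2.png',np.clip(A*2.,0,255).astype(np.uint8))
E
```

```text
t 13.82 pos [629.4 233.5  74. ] rot [-90.    0.3   9.9] gap 8.4 F [-3.2 -3.4  4.5]
lin [0.001, 0.0, 0.004] tw [-0.0, -0.001, -0.004] rows 0.1
[-0.61139034  0.46153203  0.08302772]
```

View pics/k2.png

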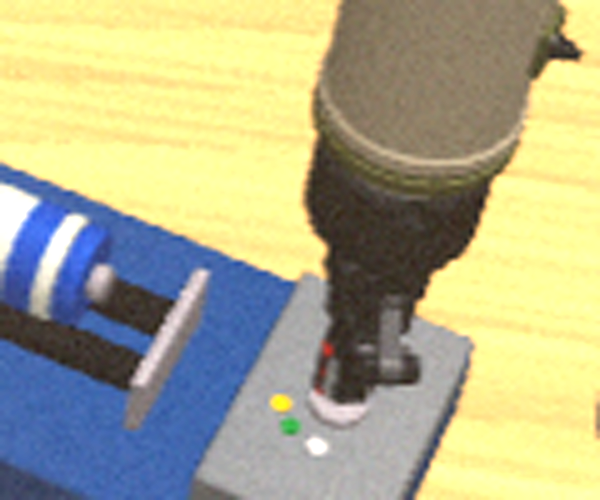

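The key's red edge now faces the yellow dot, so it has been at START for about 1 s. I'll ease back most of the spring travel (23°), then open and rise.

Emit:
move_arm(
  linear=[
    [0, 0, 0],
    [0, 0, 0],
    [0, 0, 0],
    [0, 0, 0],
    [0, 0, 0],
    [0, 0, 0],
    [0, 0, 0],
    [0, 0, 0],
    [0, 0, 0],
    [0, 0, 0],
    [0, 0, 0],
    [0, 0, 0],
  ],
  twist=[
    [0, -0.06, 0],
    [0, -0.12, 0],
    [0, -0.18, 0],
    [0, -0.23, 0],
    [0, -0.255, 0],
    [0, -0.255, 0],
    [0, -0.255, 0],
    [0, -0.255, 0],
    [0, -0.255, 0],
    [0, -0.255, 0],
    [0, -0.255, 0],
    [0, -0.255, 0],
  ],
  hand=[-1, -1, -1, -1, -1, -1, 0.3, 0.3, 0.3, 0.3, 0.3, 0.3],
)

```text
time: 14.87
tool_pos: [629.4, 233.7, 74.0]
tcp_rot: [-89.8, 0.3, 32.8]
ft_force: [-0.1, 0.0, 0.4]
finger_gap: 55.3
```

Emit:
move_arm(
  linear=[
    [0, -0.05, 0],
    [0, -0.13, 0],
    [0, -0.23, 0],
    [0, -0.34, 0],
    [0, -0.45, 0],
    [0, -0.5, 0],
    [0, -0.5, 0],
    [0, -0.5, 0],
  ],
  twist=[
    [0, 0, 0],
    [0, 0, 0],
    [0, 0, 0],
    [0, 0, 0],
    [0, 0, 0],
    [0, 0, 0],
    [0, 0, 0],
    [0, 0, 0],
  ],
  hand=[0.3, 0.3, 0.3, 0.3, 0.3, 0.3, 0.3, 0.3],
)

```text
time: 15.53
tool_pos: [631.3, 234.1, 226.8]
tcp_rot: [-89.9, 0.1, 32.8]
ft_force: [0.3, 0.2, 0.3]
finger_gap: 55.8
```

```bash
python3 jar.py 95
python3 - <<'E'
from h import *
from fit import *
s=load('jscene');W=cloud(s);f=s['frame'].astype(int)
a=-.298;c,sn=np.cos(a),np.sin(a)
d=W-np.array([596.5,124.6,0]);M=np.stack([c*d[...,0]+sn*d[...,1],-sn*d[...,0]+c*d[...,1]-115,d[...,2]],-1)
m=(abs(M[...,0])<30)&(abs(M[...,1])<30)&(M[...,2]>104)&(M[...,2]<140)
P=M[m];print(len(P),cv2.fitLine(P[:,:2].astype(np.float32),cv2.DIST_HUBER,0,.01,.01).ravel().round(2))
A=cv2.resize(s['frame'][205:295,320:440,::-1],(600,450),interpolation=cv2.INTER_CUBIC)
cv2.imwrite('pics/k3.png',np.clip(A*2.,0,255).astype(np.uint8))
E
```

```text
scene 798 x,z,slope [ 5.6700e-01  1.0597e+02 -1.5000e-02] y range [-41.2  47. ]
top 751 x,z,slope [-8.60000e-02  1.07248e+02  1.30000e-02] y range [-42.9  44.2]
107 [ 0.78 -0.62  4.81  0.86]
```

View pics/k3.png

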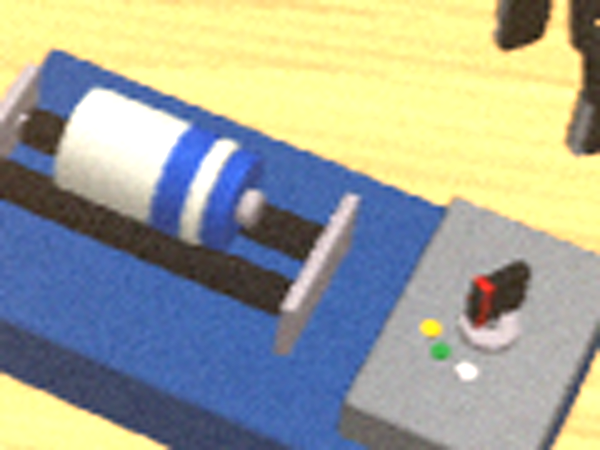

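The picture shows the key pointing toward the green dot (measured about 38° against 34° nominal RUN), the jar resting between the plates, and the hand clear. Handing in.

```bash
python3 -c "
from h import *
print(r.hand_in())"
```

```text
the job is handed in; nothing more can be done
None
```

The blue-lidded jar is on the rollers and the mill is started and left at RUN. I handed the job in at about 15.6 s; the hand-in gives no verdict.

- **Jar:** I gripped it at its middle, lowered it until the rollers took the weight, and let go. In the last check it lay about 0.5 mm off centre across the rollers, 1–3 mm off along them, with its axis 106–107 mm up and within 0.02 rad of the rollers.
- **Key:** I turned it 62–63° clockwise to START and held it for just over 1 s, with about 0.08–0.10 N m on the wrist. I eased it back 23° while still gripping it, then opened the fingers so it could spring back the rest of the way. The last picture shows it toward the green dot, with the hand about 100 mm clear.

**Disagreements:**
- **Tool height:** the finger tips were about 35 mm higher than the reported tool position implied. Both cameras and the absence of contact agreed on this, so I worked to the measured tips.
- **Key angle:** depth gave about 38° (0.67 rad) where RUN is 34° (0.6 rad). I put that down to noise in a coarse fit, and it fits the key being sprung back.

I did not measure the orange jar, bottle and cup again at the end. The arm's path stayed clear of them and I saw no unexpected contact forces.

I viewed 11 pictures, one over the budget of 10.

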